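# Free the blade plate of a slicer held by a left-hand knob

### The job

Take the blade plate out of the slicer for washing. Its clamp knob has a left-hand thread, so loosen it by turning it clockwise as far as it will go; then lift the plate by its tab just enough to feel its ears clear the depth gate's lip, draw it out through the gate without forcing it, and lay it gently flat in the yellow wash tub. The slicer only stands on its rubber feet, so do not drag, lift or tip it, and leave the bottle, the jar and the brush alone.

Things in the scene. Friction and masses are not known exactly. Their poses are not given: they have to be found in the camera images.
- slicer: slicer base, a loose 2.6 kg white box with an aluminium deck at z = 100 mm, 200 mm (x) by 230 mm (y -130 to +100), on rubber feet; pushed sideways it slides at 12 to 15 N, it lifts at 25 N. Origin on the table under the upright spindle's axis, z up. The plate leaves level along its own -y. Guides 8 mm high stand beside the plate's stem (y -28 to -72, 43 mm apart)
- gate_foot (a point): deck point under the depth gate, a dark steel frame 70 mm wide, 6 mm deep, rigid, in front of the plate, axes as slicer. Its height differs each time and is not given, feel for it: its lip, right across, stands 1 to 9 mm above this point; over each end of the lip (|x| 22 to 35) is a slot 7 mm high for the plate's ears, under a 4 mm bar; between the bars it is open upwards
- knob (a joint): clamp knob's angle about the upright spindle, rad: 0 is screwed down on the plate, growing clockwise seen from above (left-hand thread). It rises 16 mm a turn (2.55 mm per rad) and stops dead at 4.6, where its underside is 11.7 mm above the seated plate's top. Starts at 0.15 to 0.6. Stiff, about 0.2 N m; stays where left
- knob_grip (a point): point on the black knob's axis at gripping height; turns and rises with it. A four-armed cross, 46 mm over opposite arms, arms 18 mm wide with flat upright ends, lying along this point's x and y, from 16 mm below to 12 mm above it; below, a neck and a 40 mm round flange (underside 36 mm below). The spindle's end stands in its middle up to 168 mm above the table
- plate: steel blade plate, 5 mm thick, 0.16 to 0.26 kg, seated flat on the deck, axes as slicer. Origin: underside, at the spindle as it starts. Stem 40 mm wide, y +30 to -80, with a 16 mm slot open at +y down to y = -12 round the 12 mm spindle; two ears make it 64 mm wide at y -80 to -92. Drawn 20 mm its ears are through the gate; drawn 60 mm its fork is clear of the knob
- plate_tab (a point): point to grip on the plate's upright pull tab: 36 mm above the top of the plate, 84 mm from the plate's origin along -y; the tab is a block 30 mm (x) by 14 mm (y), standing 52 mm above the plate's top, so 16 mm of it lie above this point
- plate_mid (a point): middle of the plate's length, on its underside, 31 mm from the plate's origin along -y
- tub: the yellow wash tub, fixed: open box 280 mm (x) by 200 mm (y), 65 mm high, walls and floor 5 mm. Origin: centre of its underside, z up
- sauce_bottle: white squeeze bottle with black cap, 60 mm across, 170 mm high, a bystander; origin at its underside
- spice_jar: clear jar with steel cap, 70 mm across, 90 mm high, a bystander; origin at its underside
- brush: hand brush lying on the table, a bystander; origin about its middle

How it is judged:
By the outcome, as a careful person would: the job done as asked, in the order asked, and still so for the second after the job is handed in, with the robot touching nothing.
It also fails if it takes over 72 s, if anything falls off the work surface, if the arm or the gripper's body presses on something with over 40 N, if the wrist force passes 120 N, or if a joint passes its speed limit or range.

### The arm

A 6-joint arm with a two-finger parallel gripper is mounted at the origin on the work surface. World frame = base frame: x ahead of the robot, y to its left, z up, the work surface at z = 0. Lengths are in mm, angles in rad, forces in N, time in s.
With the tool pointing down it reaches from about 275 to 1000 mm from the base axis. Payload 8.4 kg.
Tool frame: the origin (TCP) lies midway between the tips of the shut fingers; the grasp point (between the pads) lies 19 mm behind it; y points along the fingers, z is the direction in which the jaws open and shut, and the axes are right-handed (so a half turn about y gives the same grasp; the last joint's range is limited). The gripper opens to 85 mm and grips with 20 to 120 N. Pads are 22 mm wide; open, the fingers measure 114 mm over their backs; the gripper's body (76 mm by 85 mm) begins 54 mm behind the grasp point. The pads swing forward as they close: fully open they stand 13 mm farther back than shut.
Start: joints at [1.294, 0.353, 1.633, -0, 1.155, -0.002], TCP at [169.595, 601.553, 231.281] pointing down, gripper open.
Joint ranges: [-2.63, 2.63], [-0.92, 2.1], [0.06, 2.66], [-1.3, 4.44], [0, 2.69], [-3.02, 3.02]. Speed limits (rad/s): [2.22, 2.22, 2.79, 3.14, 3.14, 3.14].

### API

Orientations are given as [roll, pitch, yaw] about the fixed x, y, z axes, in that order (R = Rz(yaw) Ry(pitch) Rx(roll)).
In Python, from rig import r, imaging gives the robot as it stands. The module is installed in compiled form; this text tells all that it offers.
- The arm moves only by the tool send_rows, never from a script. Its argument "series" is a list of rows, each a list of 6 numbers: the shift along the tool's x, y, z in m, then the turn, a rotation vector about the tool's x, y, z in degrees. In form: [[dx, dy, dz, ax, ay, az], ...]. A call has 1 to 8 rows; each row shifts and turns the commanded pose from where the row before left it, along the tool's axes as they then stand; what a row does not reach is not made up. A row lasts 1/10 s, in which the tool goes at most 50 mm and 8.59 degrees, less where a joint would pass 70% of its speed; a pose out of reach is approached as far as the arm can. A call is refused whole if a number of a shift passes 0.05 or a number of a turn 8.59, either way. A call with a gripper value outside its range is refused whole. "gripper" is the opening, from 0 (shut) to 1 (fully open), set as the call begins (left out, the last holds). The fingers move at their own pace and stop on an object; "squeeze" is the grip in N (left out, the last holds). Time passes only in rows, so rows that do not move let the fingers close. It gives the time, the measured TCP pose, the force and the opening at its end, in the units of the state.
- r.sense(): the state, without advancing time (a new reading comes with each control period).
- imaging.grab_frame(name): name is "scene" or "top" or "wrist"; returns a dict with "frame" (384x512x3 uint8, red, green, blue), "depth" (384x512 float32, mm along the optical axis (not along the pixel's ray), 0 where there is no reading), "intrinsics" (3x3 intrinsics, pixels), "distortion" ([k1, k2, p1, p2, k3] as OpenCV has them; the pictures are not rectified), "origin" and "rotation" of the camera in the world. Camera axes: x right, y down, z forward; pixel columns grow to the right and rows downward; lengths in mm; the calibration is good to about 2 mm. A picture is of the moment at which its call begins.
- r.sign_off(): hands the job in, once; it reports no verdict.
The state is a dict: "clock": time; "qpos": joint angles; "qvel": joint speeds; "joint_efforts": joint torques, N m; "eef_pos": TCP position; "tcp_rot": TCP orientation; "contact_force": force on the tool from outside, world axes, zero at the start; "wrist_torque": the same for the moment, N m; "opening": opening from 0.0 (shut) to 1.0 (fully open).
Only numpy, scipy, OpenCV 4.12 (cv2) and the standard library are available. Lean on these libraries where they do the work, as an engineer would, in place of code of your own. Each camera call takes 0.05 s, during which the arm holds its last target.

## Working session

There is one attempt and no reset: what is moved stays moved. The work goes in short steps, Python scripts to look and compute and a tool call to move; the robot and the scene stay as the last step left them, time stands still between calls to the robot, and variables do not carry over. Pictures are saved under pics/ and viewed, and the job is handed in when it is done.

Besides the shell and the picture viewer there is one more tool, called as name([rows], argument=value, ...), one row to a line, values as JSON. send_rows: Moves the arm, as the interface text tells. Its arguments: {"type":"object","properties":{"series":{"type":"array","items":{"type":"array","items":{"type":"number"}}},"gripper":{"type":"number"},"squeeze":{"type":"number"}},"required":["series"]}

```bash
mkdir -p pics; python3 - <<'E'
from rig import r, imaging
import cv2
print(r.sense())
for n in ["scene","top","wrist"]:
    d=imaging.grab_frame(n)
    cv2.imwrite(f"pics/{n}0.png",d["frame"][:,:,::-1])
    print(n,d["intrinsics"].tolist(),d["distortion"],d["origin"],d["rotation"].tolist() if hasattr(d["rotation"],'tolist') else d["rotation"])
E
```

```text
{'clock': 0.0, 'qpos': array([ 1.29358404e+00,  3.53630824e-01,  1.63415412e+00, -2.82708058e-05,
        1.15520883e+00, -2.37598586e-03]), 'qvel': array([ 2.42831169e-03, -7.50967044e-05, -1.58262205e-03,  7.97623127e-04,
        4.97127876e-04,  5.21111356e-04]), 'joint_efforts': array([-2.77508334e-03, -6.05245471e+01, -3.42074203e+01, -2.88915935e-04,
        9.01569292e-03, -2.71289440e-05]), 'eef_pos': array([169.47833004, 601.07384212, 230.56395388]), 'tcp_rot': array([-1.57219751e+00, -2.25192415e-05, -2.74824849e-01]), 'contact_force': array([-0.13997194,  0.68703667, -0.10117042]), 'wrist_torque': array([-0.0356312 , -0.0004028 ,  0.03337174]), 'opening': 1.0014035326605395}
scene [[396.4206883361854, 0.0, 255.39143028288754], [0.0, 396.4206883361854, 191.45638525857146], [0.0, 0.0, 1.0]] [-0.00234417  0.          0.          0.          0.        ] [1046.33731428  343.07940014  808.29320627] [-2.429116847392193, -0.0028888499444945648, 2.2168726375439456]
top [[406.72653185515617, 0.0, 253.75088784140527], [0.0, 406.72653185515617, 194.07514405682093], [0.0, 0.0, 1.0]] [-0.05517557  0.          0.          0.          0.        ] [482.55546894 -56.85742908 943.56753064] [-3.047938013278494, 0.037982149868706516, -1.570249235157615]
wrist [[281.96555090041966, 0.0, 259.9123507675025], [0.0, 281.96555090041966, 190.12789679768176], [0.0, 0.0, 1.0]] [0.02218501 0.         0.         0.         0.        ] [ 88.67042478 622.97233415 372.50847399] [2.8118223856843705, 0.001343280249290757, 1.2956582184153906]
```

View pics/scene0.png

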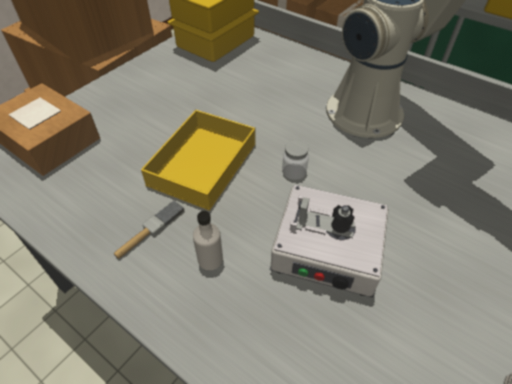

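View pics/top0.png

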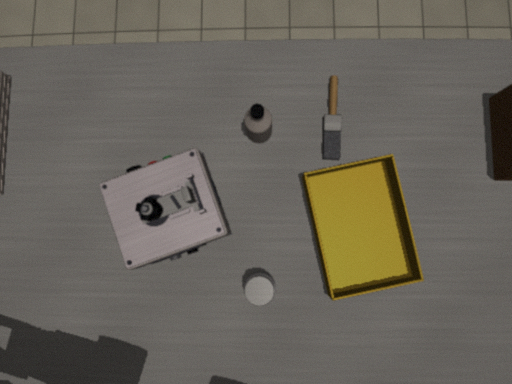

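View pics/wrist0.png

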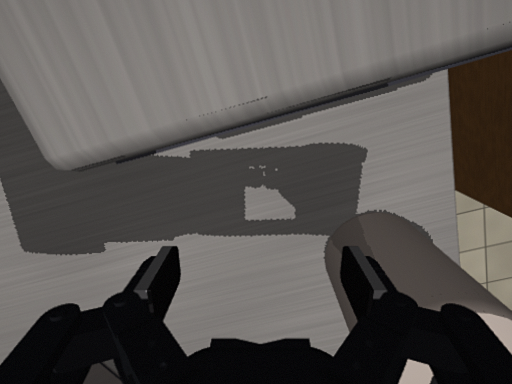

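The scene shows the slicer with its knob at about (345,218) and the tab at about (304,208), with the tub at (200,155). In the top view the slicer is centred near (165,208), the knob is at (150,208), the gate is near (197,197), the tub is at (362,228), the bottle at (258,120) and the jar at (259,290). Next I'll measure.

```bash
cat > h.py <<'E'
import numpy as np, cv2
from scipy.spatial.transform import Rotation as Ro
from rig import r, imaging
def grab(n,save=None):
    d=imaging.grab_frame(n)
    d["R"]=Ro.from_euler("xyz",d["rotation"]).as_matrix(); d["o"]=np.array(d["origin"])
    if save: cv2.imwrite(f"pics/{save}.png",d["frame"][:,:,::-1])
    return d
def rays(d,uv):
    uv=np.asarray(uv,float).reshape(-1,1,2)
    p=cv2.undistortPoints(uv,np.array(d["intrinsics"]),np.array(d["distortion"])).reshape(-1,2)
    return np.c_[p,np.ones(len(p))]
def onz(d,uv,z):
    w=rays(d,uv)@d["R"].T
    return d["o"]+w*((z-d["o"][2])/w[:,2])[:,None]
def cloud(d):
    H,W=d["depth"].shape
    u,v=np.meshgrid(np.arange(W),np.arange(H))
    w=rays(d,np.c_[u.ravel(),v.ravel()])*d["depth"].reshape(-1,1)
    return (w@d["R"].T+d["o"]).reshape(H,W,3)
def proj(d,P):
    P=np.atleast_2d(P).astype(float)
    rv,_=cv2.Rodrigues(d["R"].T); 
    return cv2.projectPoints(P,rv,-d["R"].T@d["o"],np.array(d["intrinsics"]),np.array(d["distortion"]))[0].reshape(-1,2)
E
python3 - <<'E'
from h import *
for n in ["top","scene"]:
    d=grab(n); c=cloud(d); f=d["frame"]
    np.savez(f"/tmp/{n}.npz",c=c,f=f)
    import pickle; pickle.dump(d,open(f"/tmp/{n}.pkl","wb"))
    deck=(abs(c[...,2]-100)<6)
    print(n,deck.sum(),np.median(c[deck],0))
    for col in [0]:
        hsv=cv2.cvtColor(f,cv2.COLOR_RGB2HSV)
        y=cv2.inRange(hsv,(18,120,60),(35,255,255))
        print("yellow",y.sum()//255)
    if n=="top":
        m=cv2.morphologyEx((c[...,2]>85).astype(np.uint8)&(c[...,2]<112),cv2.MORPH_OPEN,np.ones((3,3)))
        m[:, 240:]=0
        cs,_=cv2.findContours(m,0,2); k=max(cs,key=cv2.contourArea)
        box=cv2.boxPoints(cv2.minAreaRect(k)); print(box, onz(d,box,100).round(1))
        rr=f[:,0:0]
    t=[(150,208),(197,197),(258,112),(259,290)] if n=="top" else [(345,212),(304,203),(203,216),(297,148)]
    for u,v in t: print(n,(u,v),c[v,u].round(1))
d=pickle.load(open("/tmp/top.pkl","rb"))
cv2.imwrite("pics/topz.png",cv2.resize(d["frame"][140:280,90:240,::-1],None,fx=5,fy=4.2,interpolation=cv2.INTER_CUBIC))
d=pickle.load(open("/tmp/scene.pkl","rb"))
cv2.imwrite("pics/scz.png",cv2.resize(d["frame"][180:300,265:395,::-1],None,fx=5,fy=5,interpolation=cv2.INTER_CUBIC))
E
```

```text
top 8359 [530.62987077 170.19548056  99.5917119 ]
yellow 10916
[[ 95.18986 182.95749]
 [196.74431 146.50204]
 [228.19336 234.11008]
 [126.6389  270.56552]] [[586.8 314.9 100. ]
 [663.7  96.4 100. ]
 [478.7  28.2 100. ]
 [402.2 240.8 100. ]]
top (150, 208) [529.7 177.4 155.4]
top (197, 197) [555.7  93.6 103.9]
top (258, 112) [716.2 -35.6 170.1]
top (259, 290) [363.3 -35.3  89.5]
scene 11578 [576.2006974  101.8413168  100.31193223]
yellow 11460
scene (345, 212) [531.5 189.3 160.7]
scene (304, 203) [558.8 107.  156. ]
scene (203, 216) [721.8 -31.6 171.2]
scene (297, 148) [360.5 -33.3  88.6]
```

View pics/topz.png

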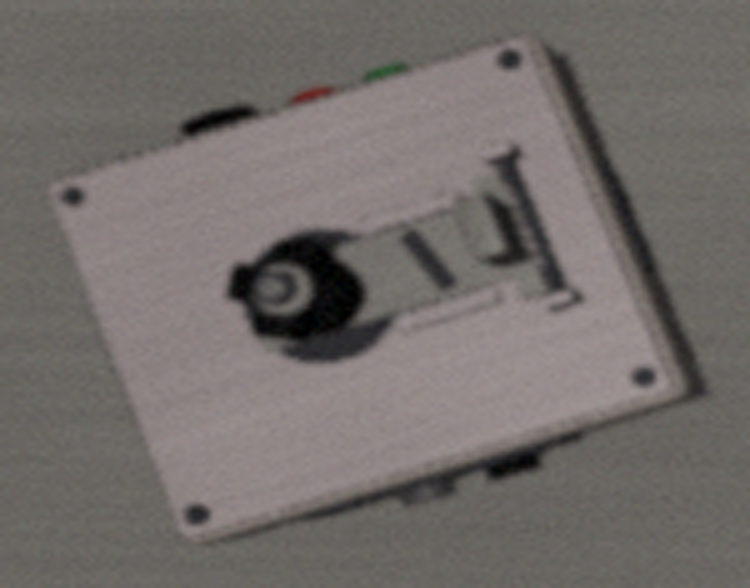

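View pics/scz.png

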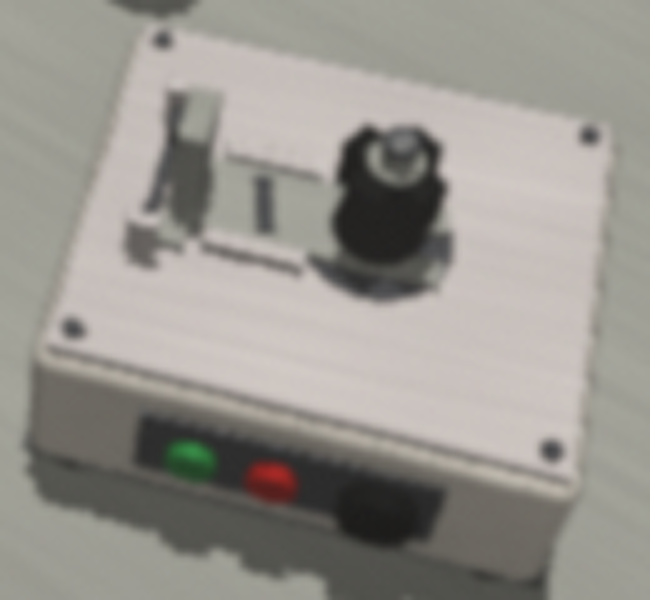

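The top zoom shows the spindle end at (277,285), the tab at (485,230) and the gate from (510,150) to (565,300). The scene zoom shows the spindle end at (404,148). I'll triangulate the spindle, fit the deck, and locate the tub.

```bash
python3 - <<'E'
from h import *
import pickle
T=pickle.load(open("/tmp/top.pkl","rb"));S=pickle.load(open("/tmp/scene.pkl","rb"))
def tri(a,b):
    A=[];B=[]
    for d,p in((T,a),(S,b)):
        w=(rays(d,[p])@d["R"].T)[0]; w/=np.linalg.norm(w); M=np.eye(3)-np.outer(w,w); A.append(M);B.append(M@d["o"])
    P=np.linalg.solve(sum(A),sum(B)); return P,[np.linalg.norm(A[i]@P-B[i]) for i in (0,1)]
tz=lambda x,y:(90+x/5-.4,140+y/4.2-.4); sz=lambda x,y:(265+x/5-.4,180+y/5-.4)
print("spindle",tri(tz(277,285),sz(404,148)))
# screws
for n,a,b in (("A",(73,196),(550,450)),("B",(510,60),(73,328)),("C",(644,376),(163,39)),("D",(197,514),(590,136))):
    print(n,tri(tz(*a),sz(*b))[0].round(1), onz(T,[tz(*a)],100)[0].round(1), onz(S,[sz(*b)],100)[0].round(1))
# tub
for n,d in(("T",T),("S",S)):
    f=d["frame"];c=cloud(d);hsv=cv2.cvtColor(f,cv2.COLOR_RGB2HSV)
    y=cv2.inRange(hsv,(18,100,40),(35,255,255)); 
    y[(c[...,2]<45)|(c[...,2]>85)|(c[...,1]>0)|(c[...,0]<250)]=0
    pts=c[y>0][:,:2].astype(np.float32); rc=cv2.minAreaRect(pts);print(n,len(pts),rc,cv2.boxPoints(rc).round(0).tolist(),np.median(c[y>0][:,2]))
E
```

```text
spindle (array([529.27433224, 186.06220255, 165.19452072]), [np.float64(1.8107092221691263), np.float64(1.8107092221690542)])
A [579.2 293.9 102.2] [579.5 294.7 100. ] [577.7 293.8 100. ]
B [647.3 107.1 101.8] [647.8 107.2 100. ] [646.  106.8 100. ]
C [488.6  48.8 102.7] [489.   48.7 100. ] [486.2  48.1 100. ]
D [419.9 236.1 101.8] [420.  236.2 100. ] [417.8 236.2 100. ]
T 1501 ((495.81170654296875, -257.91473388671875), (280.576416015625, 200.70034790039062), 12.231903076171875) [[337.0, -190.0], [380.0, -386.0], [654.0, -326.0], [612.0, -130.0]] 63.02741080998078
S 1567 ((495.2803039550781, -258.026611328125), (283.666259765625, 202.99356079101562), 11.867149353027344) [[336.0, -188.0], [377.0, -387.0], [655.0, -328.0], [613.0, -130.0]] 58.3037236095123
```

send_rows([
  [0.0382,-0.0016,-0.0252,0,0,0],
  [0.0382,-0.0016,-0.0252,0,0,0],
  [0.0382,-0.0016,-0.0252,0,0,0],
  [0.0382,-0.0016,-0.0252,0,0,0],
  [0.0382,-0.0016,-0.0252,0,0,0],
  [0.0382,-0.0016,-0.0252,0,0,0],
  [0.0382,-0.0016,-0.0252,0,0,0],
  [0.0382,-0.0016,-0.0252,0,0,0],
])

```text
clock: 1.05
eef_pos: [410.0, 323.0, 244.3]
tcp_rot: [-1.571, -0.0, -0.275]
contact_force: [0.2, 1.1, 0.1]
opening: 1.001
```

send_rows([
  [0.0382,-0.0016,-0.0252,0,0,0],
  [0.0382,-0.0016,-0.0252,0,0,0],
  [0.0382,-0.0016,-0.0252,0,0,0],
  [0.0382,-0.0016,-0.0252,0,0,0],
  [0,0,0,0,-8.5,0],
  [0,0,0,0,-8.5,0],
  [0,0,0,0,-8.5,0],
  [0,0,0,0,-8.5,0],
])

```text
clock: 1.85
eef_pos: [528.8, 185.8, 250.4]
tcp_rot: [-1.571, 0.0, 0.324]
contact_force: [0.0, -0.2, 0.4]
opening: 0.998
```

send_rows([
  [0,0,0,0,-8.5,0],
  [0,0,0,0,-8.5,0],
  [0,0,0,0,-8.5,0],
  [0,0,0,0,-8.5,0],
  [0,0,0,0,-8.5,0],
  [0,0,0,0,-8.5,0],
  [0,0,0,0,-8.5,0],
  [0,0,0,0,0,0],
])

```text
clock: 2.65
eef_pos: [528.7, 186.1, 250.4]
tcp_rot: [-1.571, 0.0, 1.359]
contact_force: [-0.5, -0.9, -0.2]
opening: 0.994
```

```bash
python3 - <<'E'
from h import *
import pickle
d=grab("wrist","w1");pickle.dump(d,open("/tmp/w1.pkl","wb"))
s=r.sense();print({k:np.round(v,4) for k,v in s.items()}); print(d["o"],d["R"].round(3))
t=grab("top");pickle.dump(t,open("/tmp/top1.pkl","wb"))
E
```

```text
{'clock': np.float64(2.7), 'qpos': array([ 0.3358,  0.2347,  1.7524,  0.    ,  1.1546, -2.5889]), 'qvel': array([-0.0011,  0.0009, -0.0018,  0.0025, -0.0008,  0.0563]), 'joint_efforts': array([ 2.20000e-03, -5.19035e+01, -3.42310e+01, -2.00000e-03,
        1.20000e-03, -1.05100e+00]), 'eef_pos': array([528.6917, 186.1151, 250.4279]), 'tcp_rot': array([-1.5707,  0.    ,  1.3539]), 'contact_force': array([ 0.6217,  0.6481, -0.5958]), 'wrist_torque': array([ 0.0039, -0.0142,  0.0486]), 'opening': np.float64(1.0008)}
[510.68492421 103.43168128 392.29766989] [[-0.978  0.199  0.068]
 [ 0.21   0.925  0.317]
 [ 0.     0.324 -0.946]]
```

View pics/w1.png

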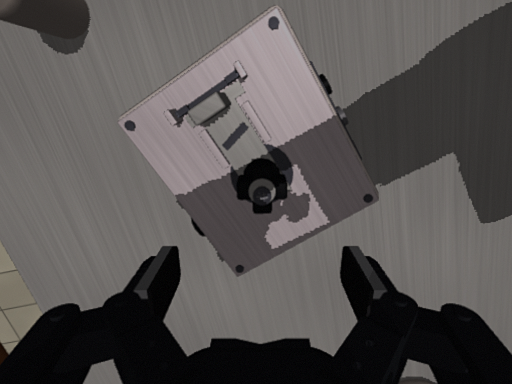

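The wrist view shows the spindle end near (264,191), the cross arms nearly along the image axes, the tab at (208,108), the gate from (175,117) to (240,72), and the deck screws at (274,23), (130,126), (368,198) and (239,268). Zooming in next.

```bash
python3 - <<'E'
from h import *
import pickle
d=pickle.load(open("/tmp/w1.pkl","rb"))
f=d["frame"][:,:,::-1]
z=cv2.resize(f[140:230,210:320],None,fx=7,fy=6.6,interpolation=cv2.INTER_CUBIC); z=cv2.convertScaleAbs(z,alpha=2.2,beta=10)
cv2.imwrite("pics/w1k.png",z)
z=cv2.resize(f[50:170,150:280],None,fx=5,fy=5,interpolation=cv2.INTER_CUBIC)
cv2.imwrite("pics/w1t.png",cv2.convertScaleAbs(z,alpha=1.3))
g=cv2.cvtColor(d["frame"],cv2.COLOR_RGB2GRAY)
P=[]
for u,v in((274,23),(130,126),(368,198),(239,268)):
    w=255-g[v-7:v+8,u-7:u+8].astype(float); w=np.clip(w-w.max()*0.0-(255-g[v-7:v+8,u-7:u+8].min())+35,0,None)
    yy,xx=np.mgrid[-7:8,-7:8]; p=(u+(w*xx).sum()/w.sum(),v+(w*yy).sum()/w.sum())
    P.append(onz(d,[p],100)[0]); print(np.round(p,1),P[-1].round(1))
P=np.array(P);print(P.mean(0), np.degrees([np.arctan2(*(P[1]-P[3])[:2]),np.arctan2(*(P[0]-P[2])[:2])]),[np.linalg.norm(P[1]-P[3]),np.linalg.norm(P[0]-P[2]),np.linalg.norm(P[1]-P[0])])
E
```

```text
[273.1  22.9] [486.3  47.3 100. ]
[129.6 125.1] [645.8 105.7 100. ]
[367.6 197.8] [417.4 235.  100. ]
[239.3 268.2] [577.  293.5 100. ]
[531.62089602 170.3923604  100.        ] [159.88374414 159.83708796] [np.float64(199.95519531232134), np.float64(199.9068918061565), np.float64(169.79052650857182)]
```

View pics/w1k.png

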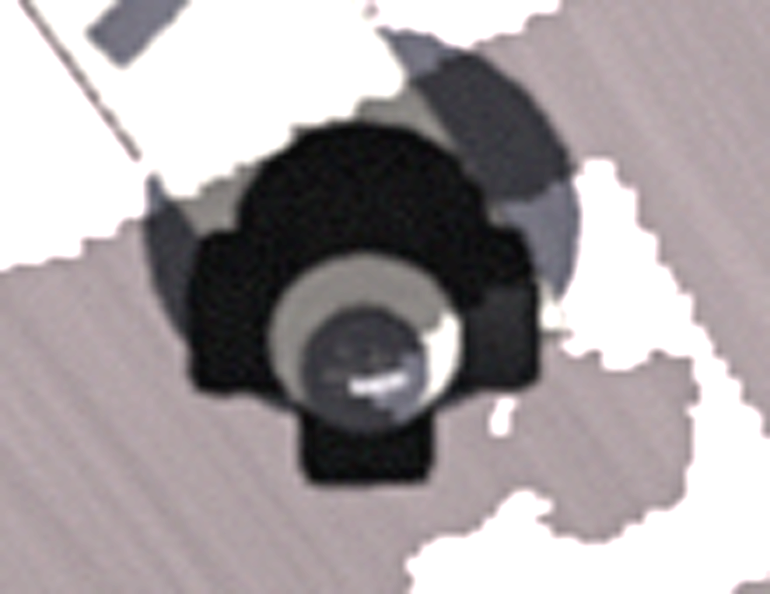

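View pics/w1t.png

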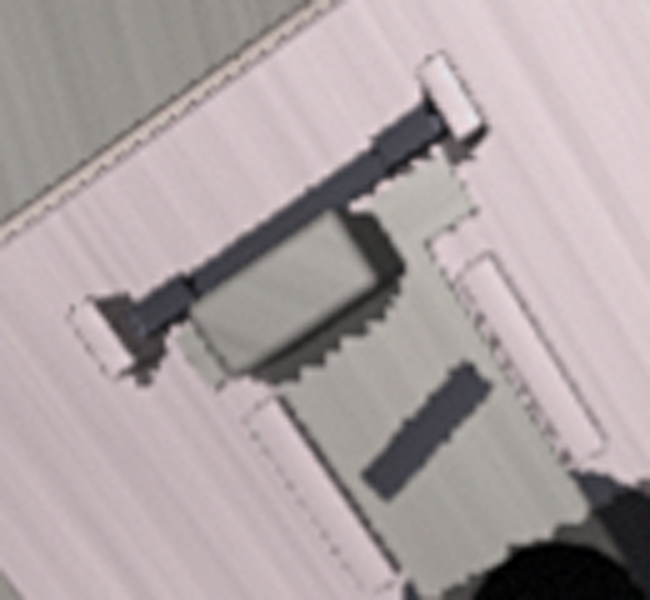

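```bash
python3 - <<'E'
from h import *
import pickle
T=pickle.load(open("/tmp/top.pkl","rb"));S=pickle.load(open("/tmp/scene.pkl","rb"));d=pickle.load(open("/tmp/w1.pkl","rb"))
for D,p in((T,(90+277/5-.4,140+285/4.2-.4)),(S,(265+404/5-.4,180+148/5-.4)),(d,(261.5,194.1))): print(onz(D,[p],167)[0].round(1))
# knob left/right arm ends in wrist at top edge z=154.4
for q in((190,313),(540,306),(367,485)):
    print(onz(d,[(210+q[0]/7-.4,140+q[1]/6.6-.4)],154)[0].round(1))
print(np.median(cloud(d)[183:190,238:242,2]), cloud(d)[194,262])
for q in((190,315),(345,210),(380,280),(235,370)): # tab top corners in w1t
    print("tab",onz(d,[(150+q[0]/5-.4,50+q[1]/5-.4)],157)[0].round(1))
E
```

```text
[530.1 183.9 167. ]
[529.5 187.9 167. ]
[526.3 182.6 167. ]
[547.3 176.  154. ]
[503.6 184.4 154. ]
[530.5 205.4 154. ]
153.32424221764242 [525.80289683 182.45454551 167.40532928]
tab [570.5 105.6 157. ]
tab [542.1  95.4 157. ]
tab [539.3 106.7 157. ]
tab [565.9 115.4 157. ]
```

send_rows([
  [-0.0018,0.025,0.0008,0,-1.5,0],
  [0,0.035,0,0,0,0],
  [0,0.03,0,0,0,0],
  [0,0.01,0,0,0,0],
  [0,0,0,0,0,0],
  [0,0,0,0,0,0],
], gripper=0.8, squeeze=20)

```text
clock: 3.35
eef_pos: [528.4, 184.8, 151.6]
tcp_rot: [-1.572, -0.001, 1.382]
contact_force: [-0.5, -0.1, 0.0]
opening: 0.803
```

```bash
python3 - <<'E'
from h import *
import pickle
d=grab("wrist","w2");pickle.dump(d,open("/tmp/w2.pkl","wb"))
s=r.sense();print({k:np.round(v,4) for k,v in s.items() if k in("eef_pos","tcp_rot","qpos","contact_force","opening")})
z=cv2.resize(d["frame"][130:330,130:390,::-1],None,fx=3,fy=3,interpolation=cv2.INTER_CUBIC)
cv2.imwrite("pics/w2z.png",cv2.convertScaleAbs(z,alpha=2.5,beta=10))
E
```

```text
{'qpos': array([ 3.3380e-01,  3.4220e-01,  1.8476e+00,  1.0000e-04,  9.4950e-01,
       -2.6194e+00]), 'eef_pos': array([528.6528, 184.922 , 152.0155]), 'tcp_rot': array([-1.5728e+00, -1.2000e-03,  1.3824e+00]), 'contact_force': array([-0.7178,  0.2515,  0.7607]), 'opening': np.float64(0.799)}
```

View pics/w2z.png

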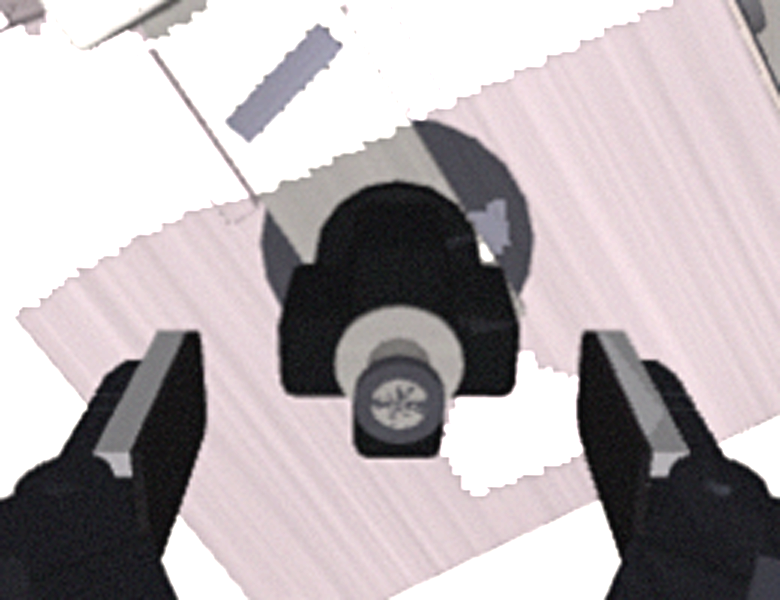

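The wrist zoom shows the knob arms' ends at columns 279 and 519 (mid 399) and the finger tips at 205 and 580 (mid 392). So the knob sits about 1.3 mm toward tool +z. I'll correct that, then make a quarter turn in the air to check the other axis the same way.

send_rows([
  [0,0,0.0013,0,8.5,0],
  [0,0,0,0,8.5,0],
  [0,0,0,0,8.5,0],
  [0,0,0,0,8.5,0],
  [0,0,0,0,8.5,0],
  [0,0,0,0,8.5,0],
  [0,0,0,0,8.5,0],
  [0,0,0,0,8.5,0],
])

```text
clock: 4.2
eef_pos: [527.4, 185.2, 152.3]
tcp_rot: [-1.57, -0.003, 0.19]
contact_force: [-0.1, 0.2, -0.3]
opening: 0.796
```

send_rows([
  [0,0,0,0,8.5,0],
  [0,0,0,0,8.5,0],
  [0,0,0,0,5,0],
  [0,0,0,0,0,0],
  [0,0,0,0,0,0],
])

```text
clock: 4.7
eef_pos: [526.9, 185.0, 151.6]
tcp_rot: [-1.57, -0.002, -0.185]
contact_force: [-1.3, -0.2, -0.1]
opening: 0.8
```

```bash
python3 - <<'E'
from h import *
import pickle
d=grab("wrist","w3");pickle.dump(d,open("/tmp/w3.pkl","wb"))
s=r.sense();print({k:np.round(v,4) for k,v in s.items() if k in("eef_pos","tcp_rot","qpos","contact_force","opening")})
z=cv2.resize(d["frame"][130:330,130:390,::-1],None,fx=3,fy=3,interpolation=cv2.INTER_CUBIC)
cv2.imwrite("pics/w3z.png",cv2.convertScaleAbs(z,alpha=2.5,beta=10))
E
```

```text
{'qpos': array([ 0.3349,  0.3409,  1.8512,  0.    ,  0.9479, -1.0506]), 'eef_pos': array([526.8   , 184.9465, 151.3829]), 'tcp_rot': array([-1.570e+00, -1.300e-03, -1.852e-01]), 'contact_force': array([0.1099, 0.8839, 0.2979]), 'opening': np.float64(0.8)}
```

View pics/w3z.png

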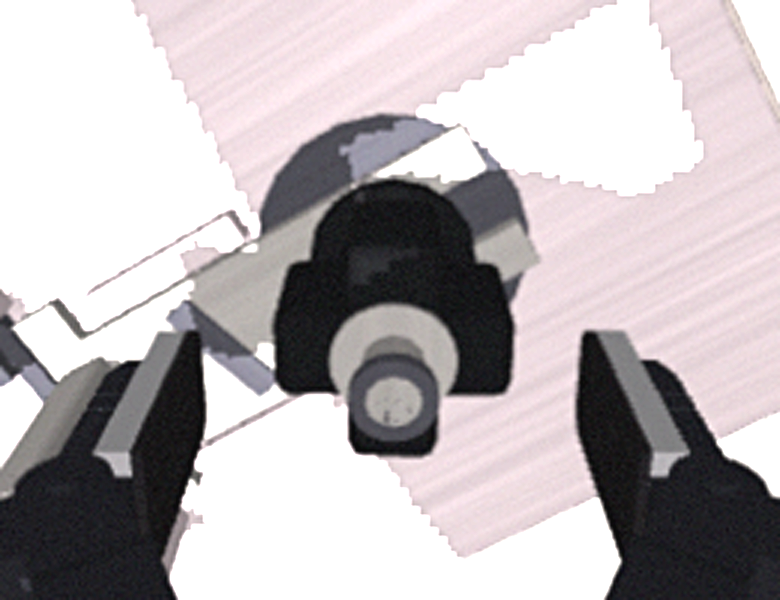

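The second view shows the arm ends at 274 and 513 (mid 393.5) and the fingers' mid at 392, so this axis is centred. I'll turn back, go down, and close in steps while watching the force.

send_rows([
  [0,0,0,0,-8.5,0],
  [0,0,0,0,-8.5,0],
  [0,0,0,0,-8.5,0],
  [0,0,0,0,-8.5,0],
  [0,0,0,0,-8.5,0],
  [0,0,0,0,-8.5,0],
  [0,0,0,0,-8.5,0],
  [0,0,0,0,-8.5,0],
])

```text
clock: 5.55
eef_pos: [526.5, 184.8, 150.8]
tcp_rot: [-1.571, -0.0, 1.007]
contact_force: [0.9, -0.2, -0.3]
opening: 0.798
```

send_rows([
  [0,0.008,0,0,-8.5,0],
  [0,0.008,0,0,-8.5,0],
  [0,0.008,0,0,-5,0],
  [0,0.008,0,0,0,0],
  [0,0,0,0,0,0],
  [0,0,0,0,0,0],
], gripper=0.65)

```text
clock: 6.15
eef_pos: [526.3, 184.8, 118.5]
tcp_rot: [-1.571, 0.0, 1.382]
contact_force: [0.3, -0.0, -0.3]
opening: 0.65
```

send_rows([
  [0,0,0,0,0,0],
  [0,0,0,0,0,0],
], gripper=0.57)

```text
clock: 6.35
eef_pos: [526.6, 184.9, 118.9]
tcp_rot: [-1.571, -0.0, 1.383]
contact_force: [0.1, 0.1, 0.2]
opening: 0.569
```

send_rows([
  [0,0,0,0,0,0],
  [0,0,0,0,0,0],
], gripper=0.55)

```text
clock: 6.55
eef_pos: [526.4, 184.8, 118.7]
tcp_rot: [-1.571, -0.0, 1.383]
contact_force: [0.1, -0.5, -0.3]
opening: 0.551
```

send_rows([
  [0,0,0,0,0,0],
  [0,0,0,0,0,0],
], gripper=0.54)

```text
clock: 6.75
eef_pos: [526.8, 184.8, 118.8]
tcp_rot: [-1.572, -0.0, 1.383]
contact_force: [2.4, -0.7, 1.6]
opening: 0.541
```

send_rows([
  [0,0,0,0,0,0],
  [0,0,0,0,0,0],
], gripper=0.53)

```text
clock: 6.95
eef_pos: [526.8, 184.8, 118.8]
tcp_rot: [-1.572, -0.0, 1.383]
contact_force: [2.6, -0.3, 3.2]
opening: 0.533
```

send_rows([
  [0,0,-0.0003,0,0,0],
  [0,0,0,0,0,0],
  [0,0,0,0,0,0],
], gripper=0.5, squeeze=30)

```text
clock: 7.25
eef_pos: [526.8, 184.8, 118.8]
tcp_rot: [-1.571, -0.0, 1.383]
contact_force: [2.4, -0.4, 4.9]
opening: 0.531
```

```bash
python3 - <<'E'
from h import *
s=r.sense();print({k:np.round(v,4) for k,v in s.items() if k!="joint_efforts"})
E
```

```text
{'clock': np.float64(7.25), 'qpos': array([ 0.3347,  0.385 ,  1.8736,  0.    ,  0.8824, -2.6194]), 'qvel': array([-0.001 ,  0.0007, -0.0008, -0.0002, -0.0006,  0.0002]), 'eef_pos': array([526.8426, 184.8212, 118.7837]), 'tcp_rot': array([-1.5713e+00, -3.0000e-04,  1.3833e+00]), 'contact_force': array([ 2.3879, -0.3648,  4.8877]), 'wrist_torque': array([-0.0381, -0.226 , -0.0246]), 'opening': np.float64(0.5313)}
```

send_rows([
  [0,-0.0002,0,0,3,0],
  [0,-0.0002,0,0,5,0],
  [0,-0.0003,0,0,6,0],
  [0,-0.0003,0,0,6,0],
], squeeze=40)

```text
clock: 7.65
eef_pos: [526.6, 184.9, 119.7]
tcp_rot: [-1.571, -0.0, 1.03]
contact_force: [1.4, -0.5, 5.4]
opening: 0.534
```

```bash
python3 - <<'E'
from h import *
s=r.sense();print({k:np.round(v,4) for k,v in s.items() if k!="joint_efforts"})
E
```

```text
{'clock': np.float64(7.65), 'qpos': array([ 3.3490e-01,  3.8370e-01,  1.8732e+00,  1.0000e-04,  8.8460e-01,
       -2.2664e+00]), 'qvel': array([-0.0011, -0.0048, -0.0023,  0.0013,  0.0058,  1.0435]), 'eef_pos': array([526.6275, 184.8747, 119.7103]), 'tcp_rot': array([-1.5709e+00, -2.0000e-04,  1.0304e+00]), 'contact_force': array([ 1.3762, -0.4655,  5.3977]), 'wrist_torque': array([ 0.1366, -0.1112,  0.2527]), 'opening': np.float64(0.5342)}
```

send_rows([
  [0,-0.0004,0,0,6,0],
  [0,-0.0003,0,0,6,0],
  [0,-0.0003,0,0,6,0],
  [0,-0.0003,0,0,6,0],
  [0,-0.0003,0,0,6,0],
  [0,-0.0003,0,0,6,0],
  [0,-0.0003,0,0,6,0],
  [0,-0.0003,0,0,6,0],
])

```text
clock: 8.45
eef_pos: [526.3, 185.3, 121.9]
tcp_rot: [-1.57, 0.0, 0.192]
contact_force: [0.7, 4.0, 2.9]
opening: 0.536
```

send_rows([
  [0,-0.0003,0,0,6,0],
  [0,-0.0003,0,0,6,0],
  [0,-0.0003,0,0,6,0],
  [0,-0.0003,0,0,6,0],
  [0,-0.0003,0,0,6,0],
  [0,-0.0003,0,0,6,0],
  [0,-0.0003,0,0,6,0],
  [0,-0.0003,0,0,6,0],
])

```text
clock: 9.25
eef_pos: [526.5, 185.7, 124.1]
tcp_rot: [-1.57, 0.001, -0.645]
contact_force: [2.5, 6.0, -1.1]
opening: 0.531
```

send_rows([
  [-0.0002,-0.0002,0.0006,0,6,0],
  [0,-0.0002,0,0,6,0],
  [0,-0.0003,0,0,6,0],
  [0,-0.0002,0,0,6,0],
  [0,-0.0003,0,0,6,0],
])

```text
clock: 9.75
eef_pos: [526.7, 185.9, 125.4]
tcp_rot: [-1.57, 0.001, -1.169]
contact_force: [2.3, 3.1, 0.6]
opening: 0.528
```

send_rows([
  [-0.0002,-0.0003,0.0004,0,6,0],
  [0,-0.0002,0,0,6,0],
  [0,-0.0003,0,0,6,0],
  [0,-0.0002,0,0,6,0],
  [0,-0.0003,0,0,6,0],
  [0,-0.0003,0,0,6,0],
])

```text
clock: 10.35
eef_pos: [527.1, 186.0, 127.0]
tcp_rot: [-1.571, 0.0, -1.797]
contact_force: [1.8, 2.4, -0.5]
opening: 0.531
```

send_rows([
  [0,-0.0003,0,0,6,0],
  [0,-0.0002,0,0,6,0],
  [0,-0.0003,0,0,6,0],
  [0,-0.0002,0,0,6,0],
  [0,-0.0003,0,0,6,0],
  [0,-0.0003,0,0,6,0],
])

```text
clock: 10.95
eef_pos: [527.4, 185.8, 128.6]
tcp_rot: [-1.571, 0.001, -2.425]
contact_force: [3.6, 0.1, -0.7]
opening: 0.535
```

```bash
python3 - <<'E'
from h import *
s=r.sense();print({k:np.round(v,4) for k,v in s.items() if k!="joint_efforts"})
E
```

```text
{'clock': np.float64(10.95), 'qpos': array([ 0.3361,  0.3726,  1.8653, -0.    ,  0.903 ,  1.1907]), 'qvel': array([-1.7000e-03, -2.9000e-03, -1.0000e-03, -3.0000e-04,  5.8000e-03,
        1.0397e+00]), 'eef_pos': array([527.3953, 185.8436, 128.6477]), 'tcp_rot': array([-1.5705e+00,  6.0000e-04, -2.4254e+00]), 'contact_force': array([ 3.5629,  0.1178, -0.6761]), 'wrist_torque': array([ 0.0038, -0.5703,  0.2188]), 'opening': np.float64(0.5354)}
```

send_rows([
  [0,-0.0002,0,0,4,0],
  [0,-0.0002,0,0,4,0],
  [0,-0.0001,0,0,2,0],
  [0,0,0,0,0,0],
])

```text
clock: 11.35
eef_pos: [527.5, 185.8, 129.1]
tcp_rot: [-1.571, 0.001, -2.596]
contact_force: [4.1, -0.3, -0.9]
opening: 0.535
```

```bash
cat > s.py <<'E'
from h import *
s=r.sense();print({k:np.round(v,3).tolist() for k,v in s.items() if k in("tcp_rot","eef_pos","contact_force","wrist_torque","clock","opening")}, "q6",s["qpos"][5].round(4))
E
python3 s.py
```

```text
{'clock': 11.35, 'eef_pos': [527.454, 185.762, 129.131], 'tcp_rot': [-1.571, 0.001, -2.596], 'contact_force': [4.08, -0.323, -0.885], 'wrist_torque': [-0.004, -0.718, 0.015], 'opening': 0.535} q6 1.3616
```

send_rows([
  [0,-0.0001,0,0,1.5,0],
  [0,0,0,0,0,0],
])

```text
clock: 11.55
eef_pos: [527.5, 185.7, 129.3]
tcp_rot: [-1.571, 0.001, -2.623]
contact_force: [4.8, 0.6, -3.1]
opening: 0.532
```

```bash
python3 s.py
```

```text
{'clock': 11.55, 'eef_pos': [527.452, 185.728, 129.263], 'tcp_rot': [-1.571, 0.001, -2.623], 'contact_force': [4.795, 0.593, -3.051], 'wrist_torque': [0.051, -0.872, 0.057], 'opening': 0.532} q6 1.3882
```

send_rows([
  [0,-0.0001,0,0,1.5,0],
  [0,0,0,0,0,0],
])

```text
clock: 11.75
eef_pos: [527.4, 185.7, 129.3]
tcp_rot: [-1.571, 0.001, -2.649]
contact_force: [6.0, -0.8, -3.1]
opening: 0.53
```

```bash
python3 s.py
```

```text
{'clock': 11.75, 'eef_pos': [527.412, 185.705, 129.304], 'tcp_rot': [-1.571, 0.001, -2.649], 'contact_force': [5.982, -0.784, -3.058], 'wrist_torque': [0.022, -0.923, 0.124], 'opening': 0.53} q6 1.4144
```

send_rows([
  [-0.0006,0,0.0004,0,1.5,0],
  [0,0,0,0,0,0],
])

```text
clock: 11.95
eef_pos: [527.5, 185.7, 129.3]
tcp_rot: [-1.571, -0.001, -2.676]
contact_force: [1.9, 1.9, -1.5]
opening: 0.533
```

```bash
python3 s.py
```

```text
{'clock': 11.95, 'eef_pos': [527.549, 185.696, 129.345], 'tcp_rot': [-1.571, -0.001, -2.676], 'contact_force': [1.857, 1.895, -1.493], 'wrist_torque': [0.276, -0.432, 0.143], 'opening': 0.533} q6 1.4403
```

send_rows([
  [0,0,0,0,1.5,0],
  [0,0,0,0,0,0],
])

```text
clock: 12.15
eef_pos: [527.5, 185.7, 129.4]
tcp_rot: [-1.571, -0.0, -2.701]
contact_force: [1.9, 1.8, -1.8]
opening: 0.536
```

```bash
python3 s.py
```

```text
{'clock': 12.15, 'eef_pos': [527.542, 185.659, 129.382], 'tcp_rot': [-1.571, -0.0, -2.701], 'contact_force': [1.938, 1.822, -1.799], 'wrist_torque': [0.418, -0.339, 0.709], 'opening': 0.536} q6 1.4661
```

send_rows([
  [0,0,0,0,1.0,0],
  [0,0,0,0,0,0],
])

```text
clock: 12.35
eef_pos: [527.6, 185.6, 129.4]
tcp_rot: [-1.571, -0.0, -2.718]
contact_force: [1.4, 2.0, -1.7]
opening: 0.529
```

```bash
python3 s.py
```

```text
{'clock': 12.35, 'eef_pos': [527.554, 185.647, 129.378], 'tcp_rot': [-1.571, -0.0, -2.718], 'contact_force': [1.379, 2.044, -1.74], 'wrist_torque': [0.5, -0.251, 1.127], 'opening': 0.529} q6 1.4831
```

send_rows([
  [0,0,0,0,-1.5,0],
  [0,0,0,0,0,0],
])

```text
clock: 12.55
eef_pos: [527.6, 185.7, 129.4]
tcp_rot: [-1.571, -0.0, -2.691]
contact_force: [1.2, 3.2, -1.8]
opening: 0.532
```

send_rows([
  [0,0,0,0,0,0],
  [0,0,0,0,0,0],
], gripper=0.58)

```text
clock: 12.75
eef_pos: [527.4, 185.2, 129.4]
tcp_rot: [-1.571, -0.001, -2.693]
contact_force: [-0.2, 0.2, -0.2]
opening: 0.584
```

```bash
python3 s.py
```

```text
{'clock': 12.75, 'eef_pos': [527.422, 185.231, 129.427], 'tcp_rot': [-1.571, -0.001, -2.693], 'contact_force': [-0.163, 0.188, -0.152], 'wrist_torque': [-0.009, -0.012, -0.002], 'opening': 0.584} q6 1.4573
```

send_rows([
  [0,-0.005,0,0,0,0],
  [0,-0.015,0,0,0,0],
  [0,-0.03,0,0,0,0],
  [0,-0.04,0,0,0,0],
  [0,0,0,0,0,0],
], gripper=0.7)

```text
clock: 13.25
eef_pos: [530.6, 186.4, 225.0]
tcp_rot: [-1.57, 0.008, -2.692]
contact_force: [0.8, -0.6, 1.1]
opening: 0.702
```

```bash
python3 s.py; python3 - <<'E'
from h import *
import pickle
d=grab("wrist","w4");pickle.dump(d,open("/tmp/w4.pkl","wb"))
t=grab("top");pickle.dump(t,open("/tmp/top4.pkl","wb"))
E
```

```text
{'clock': 13.25, 'eef_pos': [530.598, 186.42, 225.008], 'tcp_rot': [-1.57, 0.008, -2.692], 'contact_force': [0.807, -0.571, 1.105], 'wrist_torque': [0.0, -0.057, -0.005], 'opening': 0.702} q6 1.457
```

View pics/w4.png

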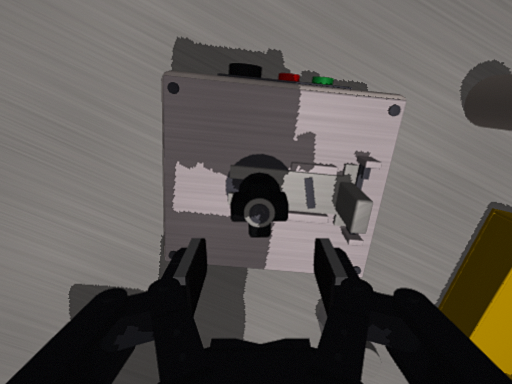

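send_rows([
  [0,0,0,0,5.7,0],
  [0,0,0.028,0,0,0],
  [0,0.01,0.028,0,0,0],
  [0,0.02,0.028,0,0,0],
  [0,0.01,0,0,0,0],
  [0,0,0,0,0,0],
  [0,0,0,0,0,0],
  [0,0,0,0,0,0],
], gripper=0.4)

```text
clock: 14.15
eef_pos: [556.6, 107.5, 179.9]
tcp_rot: [-1.571, 0.0, -2.791]
contact_force: [-0.6, 0.4, -0.8]
opening: 0.398
```

```bash
python3 s.py; python3 - <<'E'
from h import *
import pickle
d=grab("wrist","w5");pickle.dump(d,open("/tmp/w5.pkl","wb"))
z=cv2.resize(d["frame"][130:330,130:390,::-1],None,fx=3,fy=3,interpolation=cv2.INTER_CUBIC)
cv2.imwrite("pics/w5z.png",cv2.convertScaleAbs(z,alpha=1.7,beta=5))
E
```

```text
{'clock': 14.15, 'eef_pos': [556.619, 107.519, 179.905], 'tcp_rot': [-1.571, 0.0, -2.791], 'contact_force': [-0.557, 0.376, -0.802], 'wrist_torque': [0.053, -0.031, -0.038], 'opening': 0.398} q6 1.4079
```

View pics/w5z.png

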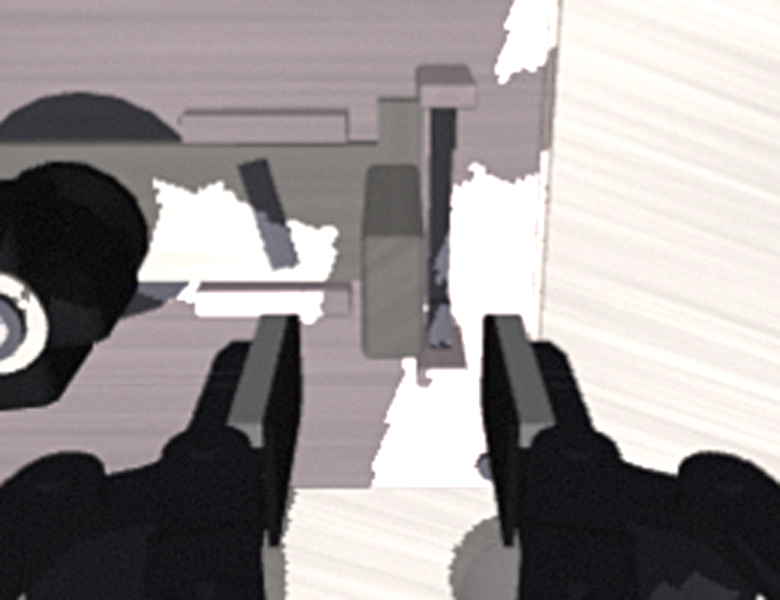

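View pics/w5.png

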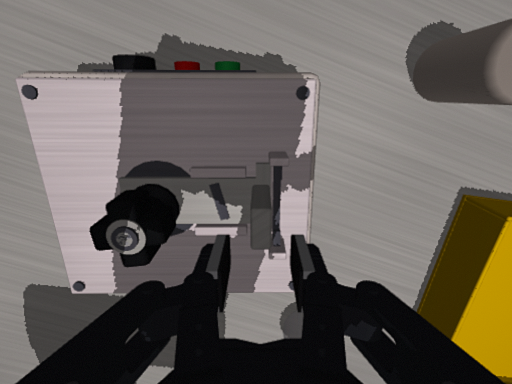

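```bash
python3 - <<'E'
from h import *
import pickle
w3=pickle.load(open("/tmp/w3.pkl","rb"));w5=pickle.load(open("/tmp/w5.pkl","rb"))
z=lambda x,y:(130+x/3-.33,130+y/3-.33)
def tool(P,t,psi):
    c,s=np.cos(psi),np.sin(psi); v=P[:2]-t; return np.array([c*v[0]+s*v[1],-s*v[0]+c*v[1]]).round(2)
print("spindle in tool xz",tool(onz(w3,[z(392,402)],167.5)[0],np.array([526.8,184.95]),-.1852))
for p in((362,235+0),(368,235),(419,235),(424,354),(362,355),(393,295)): print("tab",tool(onz(w5,[z(*p)],157)[0],np.array([556.6,107.5]),-2.791))
P=np.array([onz(w5,[p],100)[0] for p in((30,92),(303,93),(79,286))])
print(P.round(1),np.degrees(np.arctan2(*(P[1]-P[0])[:2])))
E
```

```text
spindle in tool xz [-0.3  -0.83]
tab [-14.37  -5.3 ]
tab [-14.37  -4.04]
tab [-14.37   6.69]
tab [14.05  8.1 ]
tab [14.3  -5.61]
tab [-0.39  1.23]
[[576.7 293.3 100. ]
 [645.7 105.3 100. ]
 [417.1 234.7 100. ]] 159.85160057207213
```

The fingers (300 and 484, mid 392) straddle the tab top (362–424, mid 392), the tab is square to them, and the screws are where they were before. So I'll go down and grip gradually.

send_rows([
  [0,0.015,0,0,0,0],
  [0,0.02,0,0,0,0],
  [0,0.015,0,0,0,0],
  [0,0.008,0,0,0,0],
  [0,0,0,0,0,0],
])

```text
clock: 14.7
eef_pos: [556.1, 107.0, 121.0]
tcp_rot: [-1.571, -0.001, -2.791]
contact_force: [0.1, -0.2, -0.4]
opening: 0.4
```

send_rows([
  [0,0,0,0,0,0],
  [0,0,0,0,0,0],
  [0,0,0,0,0,0],
], gripper=0.2, squeeze=20)

```text
clock: 15.0
eef_pos: [557.1, 106.8, 122.3]
tcp_rot: [-1.571, 0.001, -2.791]
contact_force: [-0.5, -0.4, 0.7]
opening: 0.202
```

send_rows([
  [0,0,0,0,0,0],
  [0,0,0,0,0,0],
], gripper=0.17)

```text
clock: 15.2
eef_pos: [556.8, 106.7, 121.9]
tcp_rot: [-1.571, 0.001, -2.792]
contact_force: [-0.9, 0.3, 0.3]
opening: 0.175
```

send_rows([
  [0,0,0,0,0,0],
  [0,0,0,0,0,0],
], gripper=0.16)

```text
clock: 15.4
eef_pos: [556.8, 106.8, 121.8]
tcp_rot: [-1.571, 0.0, -2.792]
contact_force: [-2.4, 0.9, 4.5]
opening: 0.163
```

send_rows([
  [0,0,0,0,0,0],
  [0,0,0,0,0,0],
  [0,0,0,0,0,0],
], gripper=0.1, squeeze=60)

```text
clock: 15.7
eef_pos: [556.8, 106.8, 121.9]
tcp_rot: [-1.571, 0.001, -2.792]
contact_force: [-0.8, 0.8, 4.8]
opening: 0.157
```

```bash
python3 s.py
```

```text
{'clock': 15.7, 'eef_pos': [556.846, 106.764, 121.888], 'tcp_rot': [-1.571, 0.001, -2.792], 'contact_force': [-0.806, 0.833, 4.846], 'wrist_torque': [0.129, 0.181, -0.021], 'opening': 0.157} q6 1.4075
```

send_rows([
  [0,-0.0004,0,0,0,0],
  [0,-0.0004,0,0,0,0],
  [0,0,0,0,0,0],
])

```text
clock: 16.0
eef_pos: [556.3, 106.5, 122.0]
tcp_rot: [-1.571, -0.001, -2.791]
contact_force: [-0.5, -1.1, -0.9]
opening: 0.155
```

```bash
python3 s.py
```

```text
{'clock': 16.0, 'eef_pos': [556.269, 106.524, 121.963], 'tcp_rot': [-1.571, -0.001, -2.791], 'contact_force': [-0.5, -1.066, -0.881], 'wrist_torque': [-0.07, 0.05, -0.049], 'opening': 0.155} q6 1.4075
```

send_rows([
  [0,-0.0004,0,0,0,0],
  [0,-0.0004,0,0,0,0],
  [0,0,0,0,0,0],
])

```text
clock: 16.3
eef_pos: [556.5, 106.6, 123.0]
tcp_rot: [-1.571, -0.0, -2.792]
contact_force: [-1.3, 0.2, -1.6]
opening: 0.155
```

```bash
python3 s.py
```

```text
{'clock': 16.3, 'eef_pos': [556.544, 106.64, 123.017], 'tcp_rot': [-1.571, -0.0, -2.792], 'contact_force': [-1.268, 0.186, -1.558], 'wrist_torque': [-0.039, -0.039, 0.023], 'opening': 0.155} q6 1.4075
```

send_rows([
  [0,0,0.0007,0,0,0],
  [0,0,0.0007,0,0,0],
  [0,0,0,0,0,0],
])

```text
clock: 16.6
eef_pos: [557.1, 105.3, 123.1]
tcp_rot: [-1.571, 0.0, -2.792]
contact_force: [-0.3, -0.6, -2.6]
opening: 0.154
```

```bash
cat >> s.py <<'E'
F=np.array(s["contact_force"]);ps=np.radians(-159.9)
print("F out %.2f side(tool x) %.2f up %.2f | pos out %.2f"%(F[:2]@[-np.sin(ps),np.cos(ps)],F[:2]@[np.cos(ps),np.sin(ps)],F[2],(s["eef_pos"][:2]-np.array([556.5,106.6]))@[-np.sin(ps),np.cos(ps)]))
E
python3 s.py
```

```text
{'clock': 16.6, 'eef_pos': [557.137, 105.267, 123.103], 'tcp_rot': [-1.571, 0.0, -2.792], 'contact_force': [-0.315, -0.606, -2.585], 'wrist_torque': [-0.061, 0.022, 0.008], 'opening': 0.154} q6 1.405
F out 0.46 side(tool x) 0.50 up -2.58 | pos out 1.47
```

send_rows([
  [0,0,0.0005,0,0,0],
  [0,0,0.0005,0,0,0],
  [0,0,0,0,0,0],
])

```text
clock: 16.9
eef_pos: [557.3, 104.8, 123.1]
tcp_rot: [-1.571, -0.0, -2.792]
contact_force: [-1.6, 2.7, -1.8]
opening: 0.158
```

```bash
python3 s.py
```

```text
{'clock': 16.9, 'eef_pos': [557.262, 104.787, 123.095], 'tcp_rot': [-1.571, -0.0, -2.792], 'contact_force': [-1.586, 2.691, -1.809], 'wrist_torque': [0.667, 0.175, 0.086], 'opening': 0.158} q6 1.4032
F out -3.07 side(tool x) 0.56 up -1.81 | pos out 1.96
```

The ears meet the lip about 2 mm out, at 3 N. I'll raise in half-millimetre steps while leaning on it lightly.

send_rows([
  [0,-0.0005,0,0,0,0],
  [0,0,0,0,0,0],
])

```text
clock: 17.1
eef_pos: [557.2, 104.7, 123.5]
tcp_rot: [-1.571, -0.0, -2.792]
contact_force: [-1.4, 4.3, -3.0]
opening: 0.158
```

```bash
python3 s.py
```

```text
{'clock': 17.1, 'eef_pos': [557.183, 104.728, 123.47], 'tcp_rot': [-1.571, -0.0, -2.792], 'contact_force': [-1.398, 4.328, -3.0], 'wrist_torque': [0.914, 0.291, 0.017], 'opening': 0.158} q6 1.4033
F out -4.54 side(tool x) -0.17 up -3.00 | pos out 1.99
```

send_rows([
  [0,-0.0005,0,0,0,0],
  [0,0,0,0,0,0],
])

```text
clock: 17.3
eef_pos: [557.1, 104.7, 124.0]
tcp_rot: [-1.571, -0.0, -2.792]
contact_force: [-1.8, 6.4, -3.9]
opening: 0.155
```

```bash
python3 s.py
```

```text
{'clock': 17.3, 'eef_pos': [557.11, 104.651, 123.951], 'tcp_rot': [-1.571, -0.0, -2.792], 'contact_force': [-1.758, 6.41, -3.885], 'wrist_torque': [0.937, 0.376, 0.059], 'opening': 0.155} q6 1.4033
F out -6.62 side(tool x) -0.55 up -3.88 | pos out 2.04
```

send_rows([
  [0,-0.0005,0,0,0,0],
  [0,0,0,0,0,0],
])

```text
clock: 17.5
eef_pos: [557.1, 104.6, 124.4]
tcp_rot: [-1.571, -0.001, -2.792]
contact_force: [-1.6, 5.4, -3.6]
opening: 0.159
```

```bash
python3 s.py
```

```text
{'clock': 17.5, 'eef_pos': [557.059, 104.611, 124.423], 'tcp_rot': [-1.571, -0.001, -2.792], 'contact_force': [-1.563, 5.372, -3.574], 'wrist_torque': [0.957, 0.311, 0.102], 'opening': 0.159} q6 1.4034
F out -5.58 side(tool x) -0.38 up -3.57 | pos out 2.06
```

send_rows([
  [0,-0.0005,-0.0004,0,0,0],
  [0,0,0,0,0,0],
])

```text
clock: 17.7
eef_pos: [557.1, 104.7, 125.1]
tcp_rot: [-1.571, -0.0, -2.791]
contact_force: [-1.7, 2.2, -3.5]
opening: 0.15
```

```bash
python3 s.py
```

```text
{'clock': 17.7, 'eef_pos': [557.121, 104.722, 125.072], 'tcp_rot': [-1.571, -0.0, -2.791], 'contact_force': [-1.671, 2.221, -3.542], 'wrist_torque': [0.553, 0.352, 0.053], 'opening': 0.15} q6 1.4041
F out -2.66 side(tool x) 0.81 up -3.54 | pos out 1.98
```

send_rows([
  [0,-0.0005,0,0,0,0],
  [0,0,0,0,0,0],
])

```text
clock: 17.9
eef_pos: [557.7, 104.4, 125.8]
tcp_rot: [-1.57, 0.001, -2.791]
contact_force: [0.2, -0.8, -1.9]
opening: 0.15
```

```bash
python3 s.py
```

```text
{'clock': 17.9, 'eef_pos': [557.715, 104.428, 125.829], 'tcp_rot': [-1.57, 0.001, -2.791], 'contact_force': [0.223, -0.762, -1.887], 'wrist_torque': [-0.002, -0.062, 0.005], 'opening': 0.15} q6 1.404
F out 0.79 side(tool x) 0.05 up -1.89 | pos out 2.46
```

send_rows([
  [0,-0.0005,0,0,0,0],
  [0,0,0,0,0,0],
])

```text
clock: 18.1
eef_pos: [557.7, 104.5, 126.4]
tcp_rot: [-1.57, 0.001, -2.792]
contact_force: [0.4, 0.4, -1.1]
opening: 0.155
```

```bash
python3 s.py
```

```text
{'clock': 18.1, 'eef_pos': [557.686, 104.535, 126.358], 'tcp_rot': [-1.57, 0.001, -2.792], 'contact_force': [0.436, 0.362, -1.14], 'wrist_torque': [-0.004, -0.035, -0.005], 'opening': 0.155} q6 1.404
F out -0.19 side(tool x) -0.53 up -1.14 | pos out 2.35
```

The ears released at about 4 mm of lift, and I'm now half a millimetre above that. Drawing out slowly.

send_rows([
  [0,0,0.001,0,0,0],
  [0,0,0.001,0,0,0],
  [0,0,0.001,0,0,0],
  [0,0,0,0,0,0],
])

```text
clock: 18.5
eef_pos: [558.4, 101.8, 126.1]
tcp_rot: [-1.571, -0.0, -2.792]
contact_force: [0.7, 0.4, -0.9]
opening: 0.152
```

```bash
python3 s.py
```

```text
{'clock': 18.5, 'eef_pos': [558.373, 101.793, 126.075], 'tcp_rot': [-1.571, -0.0, -2.792], 'contact_force': [0.712, 0.399, -0.945], 'wrist_torque': [-0.042, -0.028, 0.032], 'opening': 0.152} q6 1.3987
F out -0.13 side(tool x) -0.81 up -0.94 | pos out 5.16
```

send_rows([
  [0,0,0.001,0,0,0],
  [0,0,0.001,0,0,0],
  [0,0,0.001,0,0,0],
  [0,0,0,0,0,0],
])

```text
clock: 18.9
eef_pos: [559.4, 99.0, 126.1]
tcp_rot: [-1.571, 0.0, -2.792]
contact_force: [-0.4, 0.1, -1.4]
opening: 0.157
```

```bash
python3 s.py
```

```text
{'clock': 18.9, 'eef_pos': [559.394, 99.027, 126.088], 'tcp_rot': [-1.571, 0.0, -2.792], 'contact_force': [-0.441, 0.097, -1.368], 'wrist_torque': [-0.024, -0.015, -0.024], 'opening': 0.157} q6 1.3935
F out -0.24 side(tool x) 0.38 up -1.37 | pos out 8.11
```

send_rows([
  [0,0,0.001,0,0,0],
  [0,0,0.002,0,0,0],
  [0,0,0.002,0,0,0],
  [0,0,0,0,0,0],
])

```text
clock: 19.3
eef_pos: [561.2, 94.2, 126.1]
tcp_rot: [-1.571, 0.0, -2.792]
contact_force: [-0.2, 0.1, -2.1]
opening: 0.154
```

```bash
python3 s.py
```

```text
{'clock': 19.3, 'eef_pos': [561.191, 94.21, 126.099], 'tcp_rot': [-1.571, 0.0, -2.792], 'contact_force': [-0.227, 0.115, -2.056], 'wrist_torque': [-0.056, -0.022, -0.015], 'opening': 0.154} q6 1.3847
F out -0.19 side(tool x) 0.17 up -2.06 | pos out 13.25
```

Smooth so far, with no side force. Continuing.

send_rows([
  [0,0,0.002,0,0,0],
  [0,0,0.002,0,0,0],
  [0,0,0.002,0,0,0],
  [0,0,0.002,0,0,0],
  [0,0,0.002,0,0,0],
])

```text
clock: 19.8
eef_pos: [564.6, 84.9, 126.1]
tcp_rot: [-1.571, 0.0, -2.792]
contact_force: [0.5, -0.4, -1.4]
opening: 0.157
```

```bash
python3 s.py
```

```text
{'clock': 19.8, 'eef_pos': [564.567, 84.897, 126.11], 'tcp_rot': [-1.571, 0.0, -2.792], 'contact_force': [0.506, -0.429, -1.418], 'wrist_torque': [-0.003, -0.067, -0.062], 'opening': 0.157} q6 1.3674
F out 0.58 side(tool x) -0.33 up -1.42 | pos out 23.15
```

send_rows([
  [0,0,0.003,0,0,0],
  [0,0,0.003,0,0,0],
  [0,0,0.003,0,0,0],
  [0,0,0.003,0,0,0],
])

```text
clock: 20.2
eef_pos: [568.7, 73.5, 126.1]
tcp_rot: [-1.571, -0.0, -2.792]
contact_force: [0.5, 0.0, -2.0]
opening: 0.157
```

```bash
python3 s.py
```

```text
{'clock': 20.2, 'eef_pos': [568.705, 73.514, 126.073], 'tcp_rot': [-1.571, -0.0, -2.792], 'contact_force': [0.483, 0.031, -2.007], 'wrist_torque': [-0.035, -0.01, 0.033], 'opening': 0.157} q6 1.3468
F out 0.14 side(tool x) -0.46 up -2.01 | pos out 35.27
```

send_rows([
  [0,0,0.003,0,0,0],
  [0,0,0.003,0,0,0],
  [0,0,0.003,0,0,0],
  [0,0,0.003,0,0,0],
])

```text
clock: 20.6
eef_pos: [572.8, 62.3, 126.1]
tcp_rot: [-1.571, -0.0, -2.792]
contact_force: [-0.6, 0.3, -2.2]
opening: 0.154
```

```bash
python3 s.py
```

```text
{'clock': 20.6, 'eef_pos': [572.803, 62.279, 126.084], 'tcp_rot': [-1.571, -0.0, -2.792], 'contact_force': [-0.581, 0.278, -2.151], 'wrist_torque': [-0.041, -0.007, 0.022], 'opening': 0.154} q6 1.3265
F out -0.46 side(tool x) 0.45 up -2.15 | pos out 47.22
```

send_rows([
  [0,0,0.003,0,0,0],
  [0,0,0.003,0,0,0],
  [0,0,0.003,0,0,0],
  [0,0,0.003,0,0,0],
])

```text
clock: 21.0
eef_pos: [576.9, 51.0, 126.1]
tcp_rot: [-1.571, 0.0, -2.792]
contact_force: [0.2, -0.1, -1.3]
opening: 0.156
```

```bash
python3 s.py
```

```text
{'clock': 21.0, 'eef_pos': [576.924, 51.015, 126.08], 'tcp_rot': [-1.571, 0.0, -2.792], 'contact_force': [0.21, -0.074, -1.34], 'wrist_torque': [0.049, 0.017, 0.031], 'opening': 0.156} q6 1.3064
F out 0.14 side(tool x) -0.17 up -1.34 | pos out 59.22
```

send_rows([
  [0,0,0.004,0,0,0],
  [0,0,0.005,0,0,0],
  [0,0,0.005,0,0,0],
  [0,0,0.005,0,0,0],
  [0,0,0.005,0,0,0],
  [0,0,0.005,0,0,0],
])

```text
clock: 21.6
eef_pos: [586.9, 23.6, 126.1]
tcp_rot: [-1.571, -0.0, -2.792]
contact_force: [-0.2, -0.5, -2.2]
opening: 0.155
```

```bash
python3 s.py
```

```text
{'clock': 21.6, 'eef_pos': [586.927, 23.554, 126.057], 'tcp_rot': [-1.571, -0.0, -2.792], 'contact_force': [-0.2, -0.524, -2.16], 'wrist_torque': [-0.112, -0.001, -0.024], 'opening': 0.155} q6 1.2584
F out 0.42 side(tool x) 0.37 up -2.16 | pos out 88.44
```

send_rows([
  [0,0,0.006,0,0,0],
  [0,0,0.006,0,0,0],
  [0,0,0.006,0,0,0],
  [0,0,0.006,0,0,0],
  [0,0,0.006,0,0,0],
])

```text
clock: 22.1
eef_pos: [597.3, -4.7, 126.1]
tcp_rot: [-1.571, 0.0, -2.792]
contact_force: [0.4, 0.5, -1.7]
opening: 0.157
```

send_rows([
  [0,0,0.007,0,0,0],
  [0,0,0.007,0,0,0],
  [0,0,0.007,0,0,0],
  [0,0,0.004,0,0,0],
  [0,0,0,0,0,0],
])

```text
clock: 22.6
eef_pos: [605.9, -28.2, 126.1]
tcp_rot: [-1.571, 0.0, -2.792]
contact_force: [-0.5, 0.2, -2.5]
opening: 0.156
```

```bash
python3 s.py;python3 - <<'E'
from h import *
import pickle
d=grab("wrist","w6");t=grab("top","t6");pickle.dump(t,open("/tmp/t6.pkl","wb"))
E
```

```text
{'clock': 22.6, 'eef_pos': [605.864, -28.241, 126.09], 'tcp_rot': [-1.571, 0.0, -2.792], 'contact_force': [-0.509, 0.226, -2.524], 'wrist_torque': [-0.079, -0.046, -0.027], 'opening': 0.156} q6 1.1725
F out -0.39 side(tool x) 0.40 up -2.52 | pos out 143.59
```

View pics/w6.png

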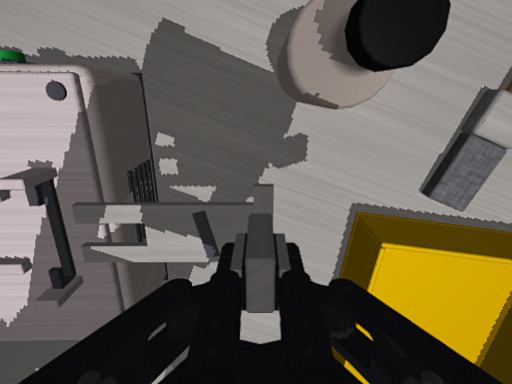

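View pics/t6.png

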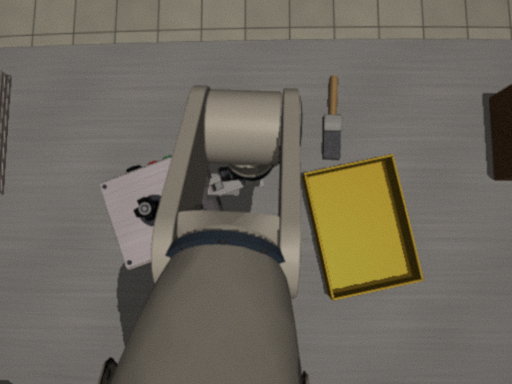

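The plate is fully out and clear of the gate, with the ears and tab at about (262,240) in the wrist view and the bottle well to the side. I'll raise it and carry it over the tub.

send_rows([
  [0,-0.006,0,0,0,0],
  [0,-0.012,0,0,0,0],
  [0,-0.015,0,0,0,0],
  [0.005,-0.015,0.006,0,0,0],
  [0.01,-0.012,0.012,0,0,0],
  [0.0155,0,0.018,0,0,0],
  [0.0155,0,0.018,0,0,0],
  [0.0155,0,0.018,0,0,0],
])

```text
clock: 23.5
eef_pos: [571.8, -118.2, 187.3]
tcp_rot: [-1.57, 0.001, -2.792]
contact_force: [-0.3, 0.2, -2.1]
opening: 0.155
```

send_rows([
  [0.0155,0,0.018,0,0,0],
  [0.0155,0,0.018,0,0,0],
  [0.0155,0,0.018,0,0,0],
  [0.0155,0,0.018,0,0,0],
  [0.0155,0,0.018,0,0,0],
  [0.0155,0,0.018,0,0,0],
  [0.0155,0,0.018,0,0,0],
  [0.012,0,0.013,0,0,0],
])

```text
clock: 24.3
eef_pos: [505.8, -290.6, 187.2]
tcp_rot: [-1.57, 0.0, -2.793]
contact_force: [0.1, -0.1, -1.3]
opening: 0.151
```

send_rows([
  [0.006,0,0.006,0,2,0],
  [0,0,0,0,4,0],
  [0,0,0,0,2,0],
  [0,0,0,0,0,0],
  [0,0,0,0,0,0],
])

```text
clock: 24.8
eef_pos: [503.3, -296.0, 186.5]
tcp_rot: [-1.571, 0.0, -2.931]
contact_force: [-0.3, 0.5, -1.7]
opening: 0.151
```

```bash
python3 s.py;python3 - <<'E'
from h import *
d=grab("wrist","w7");t=grab("scene","s7")
E
```

```text
{'clock': 24.8, 'eef_pos': [503.304, -296.026, 186.478], 'tcp_rot': [-1.571, 0.0, -2.931], 'contact_force': [-0.293, 0.475, -1.742], 'wrist_torque': [-0.097, 0.035, 0.012], 'opening': 0.151} q6 0.8259
F out -0.55 side(tool x) 0.11 up -1.74 | pos out 359.82
```

View pics/w7.png

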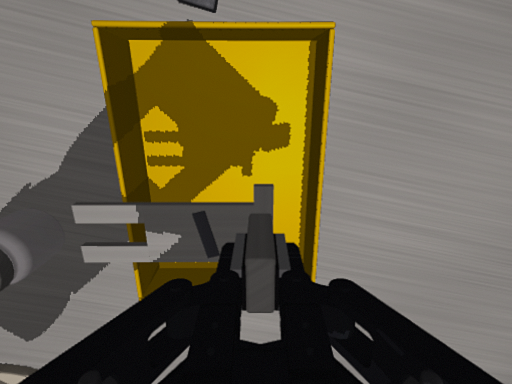

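View pics/s7.png

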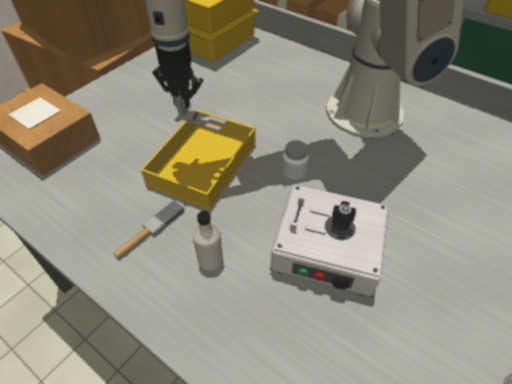

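```bash
python3 - <<'E'
from h import *
d=grab("wrist")
c=np.array([495.5,-258]);t=np.radians(12.1);U=np.array([np.cos(t),np.sin(t)]);V=np.array([U[1],-U[0]])
for n,p,z in(("rimTL",(95,22),65),("rimTR",(333,24),65),("rimL",(123,195),65),("rimR",(316,250),65),("plate end",(73,208),168),("plate end2",(83,250),168),("ear",(272,187),168)):
    P=onz(d,[p],z)[0][:2]-c; print(n,(P@U).round(1),(P@V).round(1))
E
```

```text
rimTL 136.4 -93.8
rimTR 135.5 99.2
rimL -12.5 -95.6
rimR -74.8 99.1
plate end 16.4 -74.0
plate end2 -12.7 -73.8
ear 29.7 46.8
```

The plate's outline lies well inside the rim (-74 to +47 within ±95 across, +30 within ±135 along). Lowering.

send_rows([
  [0,0.01,0,0,0,0],
  [0,0.02,0,0,0,0],
  [0,0.025,0,0,0,0],
  [0,0.025,0,0,0,0],
  [0,0.025,0,0,0,0],
  [0,0.02,0,0,0,0],
  [0,0.015,0,0,0,0],
  [0,0.008,0,0,0,0],
])

```text
clock: 25.75
eef_pos: [502.8, -295.5, 36.3]
tcp_rot: [-1.572, -0.001, -2.931]
contact_force: [-0.6, -0.4, -1.8]
opening: 0.157
```

send_rows([
  [0,0.003,0,0,0,0],
  [0,0.002,0,0,0,0],
  [0,0.001,0,0,0,0],
  [0,0,0,0,0,0],
])

```text
clock: 26.15
eef_pos: [503.9, -296.2, 32.7]
tcp_rot: [-1.57, 0.001, -2.931]
contact_force: [-0.4, -0.6, -1.8]
opening: 0.155
```

```bash
python3 s.py
```

```text
{'clock': 26.15, 'eef_pos': [503.855, -296.205, 32.702], 'tcp_rot': [-1.57, 0.001, -2.931], 'contact_force': [-0.443, -0.622, -1.823], 'wrist_torque': [-0.051, 0.019, 0.003], 'opening': 0.155} q6 0.8264
F out 0.43 side(tool x) 0.63 up -1.82 | pos out 360.18
```

send_rows([
  [0,0.001,0,0,0,0],
  [0,0.001,0,0,0,0],
  [0,0.001,0,0,0,0],
  [0,0,0,0,0,0],
])

```text
clock: 26.55
eef_pos: [503.4, -295.9, 29.0]
tcp_rot: [-1.571, -0.0, -2.931]
contact_force: [-0.6, 1.4, -1.9]
opening: 0.157
```

send_rows([
  [0,0.001,0,0,0,0],
  [0,0.0005,0,0,0,0],
  [0,0,0,0,0,0],
])

```text
clock: 26.85
eef_pos: [503.4, -295.9, 27.5]
tcp_rot: [-1.571, -0.0, -2.931]
contact_force: [-0.8, -0.0, -2.3]
opening: 0.157
```

```bash
python3 s.py
```

```text
{'clock': 26.85, 'eef_pos': [503.378, -295.906, 27.456], 'tcp_rot': [-1.571, -0.0, -2.931], 'contact_force': [-0.783, -0.041, -2.26], 'wrist_torque': [-0.027, -0.036, 0.0], 'opening': 0.157} q6 0.8264
F out -0.23 side(tool x) 0.75 up -2.26 | pos out 359.74
```

send_rows([
  [0,0.0005,0,0,0,0],
  [0,0,0,0,0,0],
])

```text
clock: 27.05
eef_pos: [503.5, -296.0, 27.0]
tcp_rot: [-1.571, -0.0, -2.931]
contact_force: [-0.3, -0.1, -1.9]
opening: 0.157
```

send_rows([
  [0,0.0005,0,0,0,0],
  [0,0,0,0,0,0],
])

```text
clock: 27.25
eef_pos: [503.5, -296.0, 26.9]
tcp_rot: [-1.571, 0.0, -2.931]
contact_force: [-1.1, 0.6, 3.8]
opening: 0.153
```

send_rows([
  [0,0.0003,0,0,0,0],
  [0,0,0,0,0,0],
])

```text
clock: 27.45
eef_pos: [503.5, -296.0, 26.9]
tcp_rot: [-1.571, 0.0, -2.931]
contact_force: [-2.6, 1.2, 8.0]
opening: 0.153
```

```bash
python3 s.py
```

```text
{'clock': 27.45, 'eef_pos': [503.474, -295.997, 26.914], 'tcp_rot': [-1.571, 0.0, -2.931], 'contact_force': [-2.592, 1.195, 8.034], 'wrist_torque': [0.2, 0.406, 0.036], 'opening': 0.153} q6 0.8264
F out -2.01 side(tool x) 2.02 up 8.03 | pos out 359.85
```

The plate has landed. I'll ease the load off, release slowly, and rise.

send_rows([
  [0,-0.0004,0,0,0,0],
  [0,0,0,0,0,0],
], squeeze=20)

```text
clock: 27.65
eef_pos: [503.5, -296.0, 26.9]
tcp_rot: [-1.571, 0.0, -2.931]
contact_force: [-1.4, -0.3, 3.6]
opening: 0.156
```

send_rows([
  [0,0,0,0,0,0],
  [0,0,0,0,0,0],
], gripper=0.19)

```text
clock: 27.85
eef_pos: [503.7, -296.1, 26.6]
tcp_rot: [-1.571, 0.0, -2.931]
contact_force: [-0.8, 0.4, 0.8]
opening: 0.19
```

send_rows([
  [0,0,0,0,0,0],
  [0,0,0,0,0,0],
  [0,0,0,0,0,0],
], gripper=0.38)

```text
clock: 28.15
eef_pos: [503.5, -296.0, 26.6]
tcp_rot: [-1.571, -0.0, -2.931]
contact_force: [-0.8, -0.0, -0.3]
opening: 0.377
```

```bash
python3 s.py; python3 - <<'E'
from h import *
grab("wrist","w8")
E
```

```text
{'clock': 28.15, 'eef_pos': [503.465, -295.978, 26.622], 'tcp_rot': [-1.571, -0.0, -2.931], 'contact_force': [-0.82, -0.012, -0.288], 'wrist_torque': [0.013, -0.061, -0.001], 'opening': 0.377} q6 0.8264
F out -0.27 side(tool x) 0.77 up -0.29 | pos out 359.83
```

View pics/w8.png

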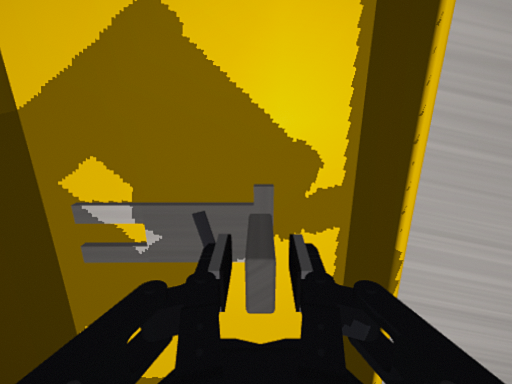

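The plate lies in the tub with the fingers clear on both sides of the tab (218–230 and 290–303 against the tab at 246–275). Now rise and verify.

send_rows([
  [0,-0.005,0,0,0,0],
  [0,-0.015,0,0,0,0],
  [0,-0.03,0,0,0,0],
  [0,-0.04,0,0,0,0],
  [0,-0.04,0,0,0,0],
  [0,-0.04,0,0,0,0],
  [0,-0.03,0,0,0,0],
  [0,0,0,0,0,0],
])

```text
clock: 29.0
eef_pos: [505.7, -297.3, 233.0]
tcp_rot: [-1.565, 0.007, -2.931]
contact_force: [0.7, -0.6, 0.5]
opening: 0.377
```

```bash
python3 s.py; python3 - <<'E'
from h import *
import pickle
grab("wrist","w9");grab("scene","s9"); d=grab("top","t9")
T=pickle.load(open("/tmp/top.pkl","rb"))
w=grab("wrist");c=cloud(w);g=w["frame"]
gray=(np.abs(g[...,0].astype(int)-g[...,2])<30)
b=np.array([495.5,-258])
m=gray&(np.linalg.norm(c[...,:2]-b,axis=2)<110)&(c[...,2]<80)&(c[...,2]>-20)
m[230:]=0
print("plate z pct",np.percentile(c[m][:,2],[5,25,50,75,95]).round(1),m.sum())
# screw shift by template match between tops
for u,v in((104,187),(129,262)):
    t=T["frame"][v-9:v+10,u-9:u+10]; r0=cv2.matchTemplate(d["frame"][v-14:v+15,u-14:u+15],t,cv2.TM_CCOEFF_NORMED);print(np.array(cv2.minMaxLoc(r0)[3])-5,r0.max())
E
```

```text
{'clock': 29.0, 'eef_pos': [505.75, -297.286, 232.954], 'tcp_rot': [-1.565, 0.007, -2.931], 'contact_force': [0.705, -0.612, 0.533], 'wrist_torque': [-0.035, -0.034, -0.028], 'opening': 0.377} q6 0.8264
F out 0.82 side(tool x) -0.45 up 0.53 | pos out 361.85
plate z pct [ 7.6  9.   9.7 10.4 61.4] 2604
[0 0] 0.98635566
[0 0] 0.9891708
```

View pics/w9.png

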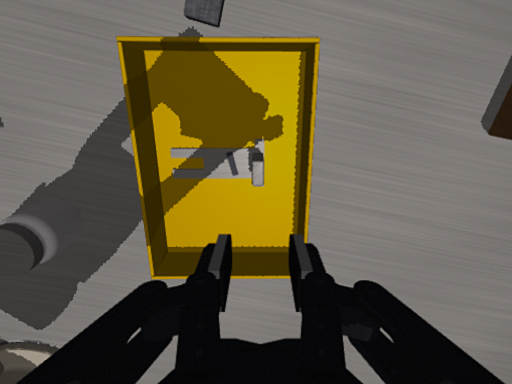

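View pics/s9.png

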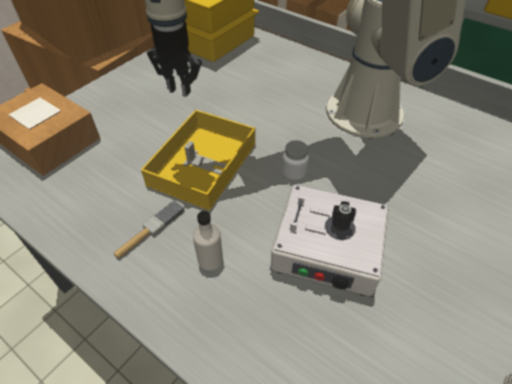

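The plate lies flat (top at z ≈ 9.7), and the slicer, bottle, jar and brush haven't moved. I'll let the arm settle, then hand in.

send_rows([
  [0,0,0,0,0,0],
  [0,0,0,0,0,0],
  [0,0,0,0,0,0],
])

```text
clock: 29.5
eef_pos: [503.1, -295.8, 225.9]
tcp_rot: [-1.572, -0.001, -2.931]
contact_force: [-0.4, 0.3, 0.8]
opening: 0.382
```

```bash
python3 -c "
from rig import r
print(r.sign_off())"
```

```text
the job is handed in; nothing more can be done
None
```

The blade plate is out of the slicer and lying flat in the wash tub. I handed the job in at about 29.5 s; no verdict was reported.

- **Knob:** I turned it clockwise about 233° in one grip until it stopped. The torque rose from about 0.2 to 1.1 N m, and its angle came to about 4.6 rad, the stated stop. I did not measure its height afterwards.
- **Gate:** I felt the lip at about 2 mm of draw and raised in half-millimetre steps. The ears cleared at about 4 mm of lift. While feeling for the lip, the push on it briefly reached 6.6 N, more than I had intended but well under the slicer's 12 N sliding force. I then drew the plate out level with forces within sensor noise.
- **Tub:** The plate met the tub floor with a push that rose to 8 N before I eased off and released it.
- **Last checks:** The plate's top measured about 9.7 mm above the table, against 10 mm expected for flat on the tub floor. The two slicer deck screws I compared in the top view showed no shift. By eye, the bottle, jar and brush were where they started, and the arm was holding clear. None of these checks failed.
- **Disagreement:** The cameras' positions for the spindle differed by 3 to 5 mm, so I centred the grips by eye on the fingers in the wrist view and then by feel.

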